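Load the dryer shelf with washed driver modules

TASK

Get the washed driver modules ready to dry: first sweep all the break-off strips off the pulled-out dryer shelf into the scrap pan beside it with the wiper block, keeping the fingers off the splintery strips, and stand the block back in its rest. Then spread the heap of modules into one even layer over the shelf, flat on their undersides, none touching, with at least 25 mm of air between long sides and a module towards each of the four corners. Last, push the shelf gently and fully home into the dryer, and leave the brush and the roll of tape on the bench alone.

Things in the scene. Friction and masses are not known exactly. Their poses are not given: they have to be found in the camera images.
- dryer_front (a point): bottom centre of the front face of the white bench dryer, 280 deep x 500 wide x 144 mm high, standing behind the pulled-out shelf. x points to its back, away from the robot, z up. Its mouth, out of which the shelf comes, is 45 mm high above the shelf floor. Fixed.
- shelf (a joint): how far the dryer's shelf is pushed in (along the dryer's x, away from the robot), m: 0 pulled fully out, 0.265 fully home against its stop; it starts 0 to 0.012. Slides with about 4 N of friction plus light damping, and stays where it is left; no catch.
- shelf_floor (a point): centre of the upper side of the shelf floor (moves with the shelf, 62 mm above the bench). x points into the dryer, y to its left, z up. The floor reaches 116 mm in x either way and 220 mm in y either way. Along the front (-x) stands the front panel, 4 mm thick, its top 32 mm above the floor; along the back a lip, its top 12 mm above the floor; the two y edges are open and flush. The shelf axes are the dryer's.
- shelf_handle (a point): middle of the bow handle's bar on the shelf's front panel: a level round bar, 10 mm thick, straight for 120 mm along y, 4 mm above the floor's level (66 mm above the bench), with 38 mm clear between it and the panel
- scrap_pan: open sheet-metal scrap pan 250 (x) x 150 (y) x 42 mm high, 3 mm walls, on the bench along the left (+y) edge of the pulled-out shelf, its near long wall just under that edge so that what is pushed off the edge falls in. Origin: centre of its underside; axes those of the dryer. Fixed.
- wiper: wiper block: sole 170 x 28 mm, 22 mm high (rubber below, aluminium above), and on it a wooden grip 120 mm long, 22 mm thick, from 21 to 63 mm above the underside, about 0.22 kg. Origin: centre of the underside; x along its length, z up.
- wiper_rest: the wiper block's rest, a shallow grey dish on the bench, inside 192 x 42 mm, floor 3 mm thick, walls 14 mm high. Origin: centre of its underside; x along its length. Fixed.
- module_0: a washed driver module: black potted case 54 x 36 mm and 26 mm high, with a 5 mm thick, 22 mm wide metal mounting ear at each end, 80 mm over the ears, about 0.11 kg. Origin: centre of the underside; x along its length over the ears, z up out of the top.
- module_1: a washed driver module: black potted case 54 x 36 mm and 26 mm high, with a 5 mm thick, 22 mm wide metal mounting ear at each end, 80 mm over the ears, about 0.11 kg. Origin: centre of the underside; x along its length over the ears, z up out of the top.
- module_2: a washed driver module: black potted case 54 x 36 mm and 26 mm high, with a 5 mm thick, 22 mm wide metal mounting ear at each end, 80 mm over the ears, about 0.11 kg. Origin: centre of the underside; x along its length over the ears, z up out of the top.
- module_3: a washed driver module: black potted case 54 x 36 mm and 26 mm high, with a 5 mm thick, 22 mm wide metal mounting ear at each end, 80 mm over the ears, about 0.11 kg. Origin: centre of the underside; x along its length over the ears, z up out of the top. May be absent.
- module_4: a washed driver module: black potted case 54 x 36 mm and 26 mm high, with a 5 mm thick, 22 mm wide metal mounting ear at each end, 80 mm over the ears, about 0.11 kg. Origin: centre of the underside; x along its length over the ears, z up out of the top. May be absent.
- module_5: a washed driver module: black potted case 54 x 36 mm and 26 mm high, with a 5 mm thick, 22 mm wide metal mounting ear at each end, 80 mm over the ears, about 0.11 kg. Origin: centre of the underside; x along its length over the ears, z up out of the top. May be absent.
- module_6: a washed driver module: black potted case 54 x 36 mm and 26 mm high, with a 5 mm thick, 22 mm wide metal mounting ear at each end, 80 mm over the ears, about 0.11 kg. Origin: centre of the underside; x along its length over the ears, z up out of the top. May be absent.
- strip_0: a break-off strip of circuit board, 80 x 10 x 6 mm, splintery. Origin: centre of the underside; x along its length. May be absent.
- strip_1: a break-off strip of circuit board, 80 x 10 x 6 mm, splintery. Origin: centre of the underside; x along its length. May be absent.
- strip_2: a break-off strip of circuit board, 80 x 10 x 6 mm, splintery. Origin: centre of the underside; x along its length. May be absent.
- strip_3: a break-off strip of circuit board, 80 x 10 x 6 mm, splintery. Origin: centre of the underside; x along its length. May be absent.
- brush: black brush, 190 x 54 x 10 mm, a bystander
- black_tape: roll of black tape, 62 x 59 x 19 mm, a bystander
There are look-alikes about, which are no part of the job. What is shaped like the module_4 but orange is not meant.

How it is judged (in metres and radians):
On the way, in this order (a step that is already met when the one before it is completed fails the run):
1. all strips are in the scrap pan and the wiper block is back in its rest, the shelf still out (x of strip_0 in the frame of scrap_pan between -0.125 and 0.125 m and y of strip_0 in the frame of scrap_pan between -0.078 and 0.078 m and z of each of strip_0, strip_1, strip_2, strip_3 in the frame of scrap_pan below 0.05 m and x of strip_1 in the frame of scrap_pan between -0.125 and 0.125 m and y of strip_1 in the frame of scrap_pan between -0.078 and 0.078 m and x of strip_2 in the frame of scrap_pan between -0.125 and 0.125 m and y of strip_2 in the frame of scrap_pan between -0.078 and 0.078 m and x of strip_3 in the frame of scrap_pan between -0.125 and 0.125 m and y of strip_3 in the frame of scrap_pan between -0.078 and 0.078 m and horizontal distance between wiper and wiper_rest below 0.02 m and height (world z) of wiper below 0.009 m and angle between wiper's own z axis and vertical below 0.1 rad and value of joint shelf below 0.08 m), for 0.2 s.
2. all modules lie spread in an even single layer on the pulled-out shelf (x of module_0 in the frame of shelf_floor between -0.115 and 0.115 m and y of module_0 in the frame of shelf_floor between -0.205 and 0.205 m and z of module_0 in the frame of shelf_floor between -0.006 and 0.006 m and angle between each of module_0, module_1, module_2, module_3, module_4, module_5, module_6's own z axis and vertical below 0.1 rad and linear speed of each of module_0, module_1, module_2, module_3, module_4, module_5, module_6 below 0.02 m/s and x of module_1 in the frame of shelf_floor between -0.115 and 0.115 m and y of module_1 in the frame of shelf_floor between -0.205 and 0.205 m and z of module_1 in the frame of shelf_floor between -0.006 and 0.006 m and x of module_2 in the frame of shelf_floor between -0.115 and 0.115 m and y of module_2 in the frame of shelf_floor between -0.205 and 0.205 m and z of module_2 in the frame of shelf_floor between -0.006 and 0.006 m and x of module_3 in the frame of shelf_floor between -0.115 and 0.115 m and y of module_3 in the frame of shelf_floor between -0.205 and 0.205 m and z of module_3 in the frame of shelf_floor between -0.006 and 0.006 m and x of module_4 in the frame of shelf_floor between -0.115 and 0.115 m and y of module_4 in the frame of shelf_floor between -0.205 and 0.205 m and z of module_4 in the frame of shelf_floor between -0.006 and 0.006 m and x of module_5 in the frame of shelf_floor between -0.115 and 0.115 m and y of module_5 in the frame of shelf_floor between -0.205 and 0.205 m and z of module_5 in the frame of shelf_floor between -0.006 and 0.006 m and x of module_6 in the frame of shelf_floor between -0.115 and 0.115 m and y of module_6 in the frame of shelf_floor between -0.205 and 0.205 m and z of module_6 in the frame of shelf_floor between -0.006 and 0.006 m and horizontal distance between each of module_1, module_2, module_3, module_4, module_5, module_6 and module_0 above 0.06 m and contact force between each of module_1, module_2, module_3, module_4, module_5, module_6 and module_0 below 0.05 N and horizontal distance between each of module_2, module_3, module_4, module_5, module_6 and module_1 above 0.06 m and contact force between each of module_2, module_3, module_4, module_5, module_6 and module_1 below 0.05 N and horizontal distance between each of module_3, module_4, module_5, module_6 and module_2 above 0.06 m and contact force between each of module_3, module_4, module_5, module_6 and module_2 below 0.05 N and horizontal distance between each of module_4, module_5, module_6 and module_3 above 0.06 m and contact force between each of module_4, module_5, module_6 and module_3 below 0.05 N and horizontal distance between each of module_5, module_6 and module_4 above 0.06 m and contact force between each of module_5, module_6 and module_4 below 0.05 N and horizontal distance between module_6 and module_5 above 0.06 m and contact force between module_6 and module_5 below 0.05 N and ((x of module_0 in the frame of shelf_floor below -0.015 m and y of module_0 in the frame of shelf_floor below -0.08 m) or (x of module_1 in the frame of shelf_floor below -0.015 m and y of module_1 in the frame of shelf_floor below -0.08 m) or (x of module_2 in the frame of shelf_floor below -0.015 m and y of module_2 in the frame of shelf_floor below -0.08 m) or (x of module_3 in the frame of shelf_floor below -0.015 m and y of module_3 in the frame of shelf_floor below -0.08 m) or (x of module_4 in the frame of shelf_floor below -0.015 m and y of module_4 in the frame of shelf_floor below -0.08 m) or (x of module_5 in the frame of shelf_floor below -0.015 m and y of module_5 in the frame of shelf_floor below -0.08 m) or (x of module_6 in the frame of shelf_floor below -0.015 m and y of module_6 in the frame of shelf_floor below -0.08 m)) and ((x of module_0 in the frame of shelf_floor below -0.015 m and y of module_0 in the frame of shelf_floor above 0.08 m) or (x of module_1 in the frame of shelf_floor below -0.015 m and y of module_1 in the frame of shelf_floor above 0.08 m) or (x of module_2 in the frame of shelf_floor below -0.015 m and y of module_2 in the frame of shelf_floor above 0.08 m) or (x of module_3 in the frame of shelf_floor below -0.015 m and y of module_3 in the frame of shelf_floor above 0.08 m) or (x of module_4 in the frame of shelf_floor below -0.015 m and y of module_4 in the frame of shelf_floor above 0.08 m) or (x of module_5 in the frame of shelf_floor below -0.015 m and y of module_5 in the frame of shelf_floor above 0.08 m) or (x of module_6 in the frame of shelf_floor below -0.015 m and y of module_6 in the frame of shelf_floor above 0.08 m)) and ((x of module_0 in the frame of shelf_floor above 0.015 m and y of module_0 in the frame of shelf_floor below -0.08 m) or (x of module_1 in the frame of shelf_floor above 0.015 m and y of module_1 in the frame of shelf_floor below -0.08 m) or (x of module_2 in the frame of shelf_floor above 0.015 m and y of module_2 in the frame of shelf_floor below -0.08 m) or (x of module_3 in the frame of shelf_floor above 0.015 m and y of module_3 in the frame of shelf_floor below -0.08 m) or (x of module_4 in the frame of shelf_floor above 0.015 m and y of module_4 in the frame of shelf_floor below -0.08 m) or (x of module_5 in the frame of shelf_floor above 0.015 m and y of module_5 in the frame of shelf_floor below -0.08 m) or (x of module_6 in the frame of shelf_floor above 0.015 m and y of module_6 in the frame of shelf_floor below -0.08 m)) and ((x of module_0 in the frame of shelf_floor above 0.015 m and y of module_0 in the frame of shelf_floor above 0.08 m) or (x of module_1 in the frame of shelf_floor above 0.015 m and y of module_1 in the frame of shelf_floor above 0.08 m) or (x of module_2 in the frame of shelf_floor above 0.015 m and y of module_2 in the frame of shelf_floor above 0.08 m) or (x of module_3 in the frame of shelf_floor above 0.015 m and y of module_3 in the frame of shelf_floor above 0.08 m) or (x of module_4 in the frame of shelf_floor above 0.015 m and y of module_4 in the frame of shelf_floor above 0.08 m) or (x of module_5 in the frame of shelf_floor above 0.015 m and y of module_5 in the frame of shelf_floor above 0.08 m) or (x of module_6 in the frame of shelf_floor above 0.015 m and y of module_6 in the frame of shelf_floor above 0.08 m)) and value of joint shelf below 0.08 m), for 0.2 s.
3. the shelf is pushed fully home (value of joint shelf above 0.259 m), for 0.2 s.
At the end, for the whole second after the job is handed in: shelf home within 6 mm; modules at rest, flat on its floor (6 mm, 0.1 rad), at most 205 mm to a side, none touching, centres 60 mm or more apart, one or more towards each corner (15 mm off the middle in x, 80 mm in y); all strips in the pan; wiper down in its rest, within 20 mm of the middle (x of strip_0 in the frame of scrap_pan between -0.125 and 0.125 m and y of strip_0 in the frame of scrap_pan between -0.078 and 0.078 m and z of each of strip_0, strip_1, strip_2, strip_3 in the frame of scrap_pan below 0.05 m and x of strip_1 in the frame of scrap_pan between -0.125 and 0.125 m and y of strip_1 in the frame of scrap_pan between -0.078 and 0.078 m and x of strip_2 in the frame of scrap_pan between -0.125 and 0.125 m and y of strip_2 in the frame of scrap_pan between -0.078 and 0.078 m and x of strip_3 in the frame of scrap_pan between -0.125 and 0.125 m and y of strip_3 in the frame of scrap_pan between -0.078 and 0.078 m and x of module_0 in the frame of shelf_floor between -0.115 and 0.115 m and y of module_0 in the frame of shelf_floor between -0.205 and 0.205 m and z of module_0 in the frame of shelf_floor between -0.006 and 0.006 m and angle between each of module_0, module_1, module_2, module_3, module_4, module_5, module_6, wiper's own z axis and vertical below 0.1 rad and linear speed of each of module_0, module_1, module_2, module_3, module_4, module_5, module_6 below 0.02 m/s and x of module_1 in the frame of shelf_floor between -0.115 and 0.115 m and y of module_1 in the frame of shelf_floor between -0.205 and 0.205 m and z of module_1 in the frame of shelf_floor between -0.006 and 0.006 m and x of module_2 in the frame of shelf_floor between -0.115 and 0.115 m and y of module_2 in the frame of shelf_floor between -0.205 and 0.205 m and z of module_2 in the frame of shelf_floor between -0.006 and 0.006 m and x of module_3 in the frame of shelf_floor between -0.115 and 0.115 m and y of module_3 in the frame of shelf_floor between -0.205 and 0.205 m and z of module_3 in the frame of shelf_floor between -0.006 and 0.006 m and x of module_4 in the frame of shelf_floor between -0.115 and 0.115 m and y of module_4 in the frame of shelf_floor between -0.205 and 0.205 m and z of module_4 in the frame of shelf_floor between -0.006 and 0.006 m and x of module_5 in the frame of shelf_floor between -0.115 and 0.115 m and y of module_5 in the frame of shelf_floor between -0.205 and 0.205 m and z of module_5 in the frame of shelf_floor between -0.006 and 0.006 m and x of module_6 in the frame of shelf_floor between -0.115 and 0.115 m and y of module_6 in the frame of shelf_floor between -0.205 and 0.205 m and z of module_6 in the frame of shelf_floor between -0.006 and 0.006 m and horizontal distance between each of module_1, module_2, module_3, module_4, module_5, module_6 and module_0 above 0.06 m and contact force between each of module_1, module_2, module_3, module_4, module_5, module_6 and module_0 below 0.05 N and horizontal distance between each of module_2, module_3, module_4, module_5, module_6 and module_1 above 0.06 m and contact force between each of module_2, module_3, module_4, module_5, module_6 and module_1 below 0.05 N and horizontal distance between each of module_3, module_4, module_5, module_6 and module_2 above 0.06 m and contact force between each of module_3, module_4, module_5, module_6 and module_2 below 0.05 N and horizontal distance between each of module_4, module_5, module_6 and module_3 above 0.06 m and contact force between each of module_4, module_5, module_6 and module_3 below 0.05 N and horizontal distance between each of module_5, module_6 and module_4 above 0.06 m and contact force between each of module_5, module_6 and module_4 below 0.05 N and horizontal distance between module_6 and module_5 above 0.06 m and contact force between module_6 and module_5 below 0.05 N and ((x of module_0 in the frame of shelf_floor below -0.015 m and y of module_0 in the frame of shelf_floor below -0.08 m) or (x of module_1 in the frame of shelf_floor below -0.015 m and y of module_1 in the frame of shelf_floor below -0.08 m) or (x of module_2 in the frame of shelf_floor below -0.015 m and y of module_2 in the frame of shelf_floor below -0.08 m) or (x of module_3 in the frame of shelf_floor below -0.015 m and y of module_3 in the frame of shelf_floor below -0.08 m) or (x of module_4 in the frame of shelf_floor below -0.015 m and y of module_4 in the frame of shelf_floor below -0.08 m) or (x of module_5 in the frame of shelf_floor below -0.015 m and y of module_5 in the frame of shelf_floor below -0.08 m) or (x of module_6 in the frame of shelf_floor below -0.015 m and y of module_6 in the frame of shelf_floor below -0.08 m)) and ((x of module_0 in the frame of shelf_floor below -0.015 m and y of module_0 in the frame of shelf_floor above 0.08 m) or (x of module_1 in the frame of shelf_floor below -0.015 m and y of module_1 in the frame of shelf_floor above 0.08 m) or (x of module_2 in the frame of shelf_floor below -0.015 m and y of module_2 in the frame of shelf_floor above 0.08 m) or (x of module_3 in the frame of shelf_floor below -0.015 m and y of module_3 in the frame of shelf_floor above 0.08 m) or (x of module_4 in the frame of shelf_floor below -0.015 m and y of module_4 in the frame of shelf_floor above 0.08 m) or (x of module_5 in the frame of shelf_floor below -0.015 m and y of module_5 in the frame of shelf_floor above 0.08 m) or (x of module_6 in the frame of shelf_floor below -0.015 m and y of module_6 in the frame of shelf_floor above 0.08 m)) and ((x of module_0 in the frame of shelf_floor above 0.015 m and y of module_0 in the frame of shelf_floor below -0.08 m) or (x of module_1 in the frame of shelf_floor above 0.015 m and y of module_1 in the frame of shelf_floor below -0.08 m) or (x of module_2 in the frame of shelf_floor above 0.015 m and y of module_2 in the frame of shelf_floor below -0.08 m) or (x of module_3 in the frame of shelf_floor above 0.015 m and y of module_3 in the frame of shelf_floor below -0.08 m) or (x of module_4 in the frame of shelf_floor above 0.015 m and y of module_4 in the frame of shelf_floor below -0.08 m) or (x of module_5 in the frame of shelf_floor above 0.015 m and y of module_5 in the frame of shelf_floor below -0.08 m) or (x of module_6 in the frame of shelf_floor above 0.015 m and y of module_6 in the frame of shelf_floor below -0.08 m)) and ((x of module_0 in the frame of shelf_floor above 0.015 m and y of module_0 in the frame of shelf_floor above 0.08 m) or (x of module_1 in the frame of shelf_floor above 0.015 m and y of module_1 in the frame of shelf_floor above 0.08 m) or (x of module_2 in the frame of shelf_floor above 0.015 m and y of module_2 in the frame of shelf_floor above 0.08 m) or (x of module_3 in the frame of shelf_floor above 0.015 m and y of module_3 in the frame of shelf_floor above 0.08 m) or (x of module_4 in the frame of shelf_floor above 0.015 m and y of module_4 in the frame of shelf_floor above 0.08 m) or (x of module_5 in the frame of shelf_floor above 0.015 m and y of module_5 in the frame of shelf_floor above 0.08 m) or (x of module_6 in the frame of shelf_floor above 0.015 m and y of module_6 in the frame of shelf_floor above 0.08 m)) and horizontal distance between wiper and wiper_rest below 0.02 m and height (world z) of wiper below 0.009 m and value of joint shelf above 0.259 m).
It fails at once if the fingers touch a strip (contact force between any of strip_0, strip_1, strip_2, strip_3 and the fingers above 1 N).
It fails at once if the shelf is slammed (faster than 0.4 m/s) (velocity of joint shelf below -0.4 m/s or velocity of joint shelf above 0.4 m/s).
It fails at once if a bystander (brush, roll of tape) is pushed more than 40 mm away (distance of any of brush, black_tape from where it was at the start of the episode above 0.04 m).
Of module_3, module_4, module_5, module_6 only 2 to 4 are there at a start; the rules pass over those that are not, and their reading is None.
Of strip_0, strip_1, strip_2, strip_3 only 2 to 4 are there at a start; the rules pass over those that are not, and their reading is None.
At some moment in a run one of module_0, module_1, module_2 may be knocked a few centimetres aside while the robot is not near it.
It also fails if it takes over 210 s, if anything falls off the work surface, if the arm or the gripper's body presses on something with over 40 N, if the wrist force passes 120 N, or if a joint passes its speed limit or range.

ROBOT

A 6-joint arm with a two-finger parallel gripper is mounted at the origin on a cart in front of the work surface, level with it; the furniture and walls round the work are solid. World frame = base frame: x ahead of the robot, y to its left, z up, the work surface at z = 0. Lengths are in mm, angles in rad, forces in N, time in s.
With the tool pointing down it reaches from about 350 to 775 mm from the base axis. Payload 7.3 kg.
Tool frame: the origin (TCP) lies on the front face of the gripper's body, between the roots of the fingers; the fingertips stand 66 mm ahead of it and the grasp point (between the pads) lies 47 mm ahead of it (bot.tip_extent is the distance from the TCP to the fingertips, in mm); z points along the fingers, y is the line along which they close (so a half turn about z gives the same grasp; the last joint's range is limited). The gripper opens to 92 mm and grips with 3 to 60 N. Pads are 19 mm wide; open, the fingers measure 130 mm over their backs; the gripper's body (75 mm by 190 mm) begins 47 mm behind the grasp point.
Start: joints at [0.987, 0.342, 1.524, -0, 1.275, -0.146], TCP at [222.558, 475.507, 292.241] pointing down, gripper open.
Joint ranges: [-2.53, 2.53], [-0.77, 2.02], [0.04, 2.7], [-1, 4.14], [0.28, 2.66], [-3.11, 3.11]. Speed limits (rad/s): [2.57, 2.57, 3.14, 3.14, 3.14, 3.14].

INTERFACE

Orientations are given as [roll, pitch, yaw] about the fixed x, y, z axes, in that order (R = Rz(yaw) Ry(pitch) Rx(roll)).
In Python, from plant import readout, viewer, order, bot gives the robot as it stands.
- The arm moves only by the shell command python3 -m creep 'ROWS'. ROWS is text: rows parted by semicolons, each of 7 numbers parted by spaces: the shift along the world's x, y, z in m, then the turn, a rotation vector about the world's x, y, z in rad, then the opening in per cent of the stroke, from 0 (shut) to 100 (fully open). A call has 1 to 8 rows; each row shifts and turns the commanded pose from where the row before left it; what a row does not reach is not made up. A row lasts 1/12 s, in which the tool goes at most 41.7 mm and 7.16 degrees, less where a joint would pass 70% of its speed; a pose out of reach is approached as far as the arm can. A call is refused whole if a number of a shift passes 0.0417 or a number of a turn 0.125, either way. A call with a gripper value outside its range is refused whole. The fingers move at their own pace and stop on an object; the grip force is fixed at half the most. Time passes only in rows, so rows that do not move let the fingers close. It gives the time, the measured TCP pose, the force, the opening and the grip force at its end, in the units of the state.
- readout.get_obs(): the state, without advancing time (a new reading comes with each control period).
- viewer.capture(name): name is "scene" or "top" or "wrist"; returns the picture (384x512x3 uint8, red, green, blue); there is no depth.
- viewer.camera_info(name): a dict with "fx", "fy", "cx", "cy" (pixels), "origin" and "rotation" of the camera in the world. Camera axes: x right, y up, looking along -z (the intrinsics and any distortion apply to the point x, -y, -z); pixel columns grow to the right and rows downward; lengths in mm; the calibration is good to about 2 mm. The wrist camera is an equidistant fisheye: a pixel r from the principal point sees the ray r / f radians off the axis. A picture is of the moment at which its call begins: read the wrist's pose just before it. camera_info takes no time and is no camera call; for the wrist camera it gives the pose at the moment of the call.
- order.close_job(): hands the job in; it is judged then, once.
The state is a dict: "time": time; "joint_positions": joint angles; "dq": joint speeds; "tau": joint torques, N m; "tool_pos": TCP position; "tcp_rot": TCP orientation; "contact_force": force on the tool from outside, world axes, zero at the start; "moment": the same for the moment, N m; "grip_width": finger opening in mm; "finger_force": force on a finger pad.
Only numpy, scipy, OpenCV 4.12 (cv2) and the standard library are available. Lean on these libraries where they do the work, as an engineer would, in place of code of your own. Each camera call takes 0.05 s, during which the arm holds its last target. There are 200 camera calls.

## Working session

There is one attempt and no reset: what is moved stays moved. The work goes in short steps, Python scripts to look and compute and a shell command to move; the robot and the scene stay as the last step left them, time stands still between calls to the robot, and variables do not carry over. Pictures are saved under pics/ and viewed, at most 14 in all, crops included, and the job is handed in when it is done.

```bash
mkdir -p pics; cat > h.py <<'E'
import numpy as np, cv2
from plant import readout, viewer, order, bot
def snap(n,f):
    im=viewer.capture(n); cv2.imwrite(f'pics/{f}.png',im[:,:,::-1]); return im
def w(ci,u,v,z,fish=False):
    "pixel -> world at height z (mm)"
    x=(u-ci['cx'])/ci['fx']; y=(v-ci['cy'])/ci['fy']
    if fish:
        r=np.hypot(x,y); s=np.sin(r)/max(r,1e-9); d=np.array([x*s,-y*s,-np.cos(r)])
    else: d=np.array([x,-y,-1.])
    d=np.array(ci['rotation'])@d; o=np.array(ci['origin']); return o+d*(z-o[2])/d[2]
def px(ci,p):
    q=np.array(ci['rotation']).T@(np.array(p,float)-np.array(ci['origin'])); return ci['cx']+ci['fx']*q[0]/-q[2], ci['cy']-ci['fy']*q[1]/-q[2]
E
python3 - <<'E'
from h import *
for n in('top','scene'):
    im=viewer.capture(n); cv2.imwrite(f'pics/{n}0.png',cv2.resize(im[:,:,::-1],(800,600),interpolation=cv2.INTER_CUBIC))
    cv2.imwrite(f'pics/{n}0raw.png',im[:,:,::-1])
    c=viewer.camera_info(n); print(n,c)
print(readout.get_obs())
E
```

```text
top {'fx': 398.9332515944375, 'fy': 398.9332515944375, 'cx': 254.91869423930424, 'cy': 184.03288973598802, 'origin': array([ 281.06056021,  -49.18854327, 1323.30430424]), 'rotation': array([ 0.18217587, -0.0238639 , -1.58021668])}
scene {'fx': 348.6824981583502, 'fy': 348.6824981583502, 'cx': 256.9880116494289, 'cy': 192.03005505478012, 'origin': array([  -92.30729126, -1040.05117704,   587.51251217]), 'rotation': array([ 1.15218607, -0.00928255, -0.56709774])}
{'time': 0.1, 'joint_positions': array([ 9.86968352e-01,  3.42674952e-01,  1.52494796e+00,  7.56447097e-07,
        1.27540778e+00, -1.46011692e-01]), 'dq': array([-0.00181431, -0.00241691, -0.00456369, -0.00123342, -0.00145967,
        0.00116581]), 'tau': array([ 2.17058790e-03, -4.32004344e+01, -2.44697249e+01,  7.20642367e-02,
        5.25503280e-02, -2.89744821e-05]), 'tool_pos': array([222.40686814, 475.24835732, 291.59378974]), 'tcp_rot': array([-3.14017002e+00, -2.09941490e-04,  2.70377600e+00]), 'contact_force': array([-1.25340599, -0.54624734, -0.24087436]), 'moment': array([ 0.01449991,  0.03040973, -0.06481937]), 'finger_force': 0.0, 'grip_width': 91.69721820561651}
```

View pics/top0.png

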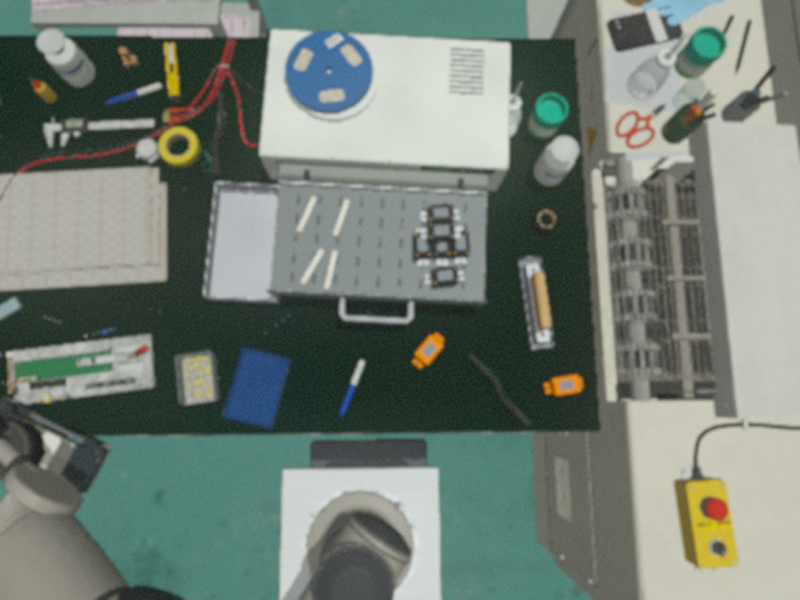

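View pics/scene0.png

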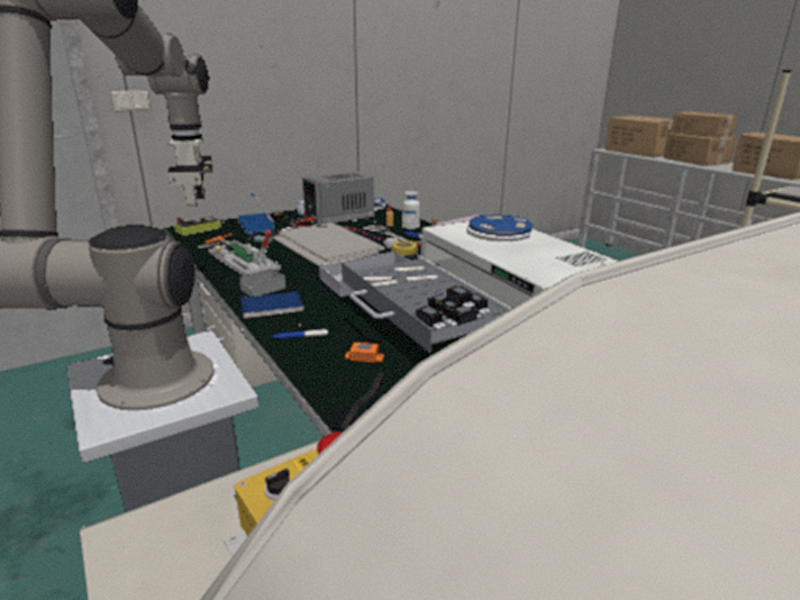

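```bash
sed -i 's/^import numpy.*/&\nfrom scipy.spatial.transform import Rotation as Ro/; s/^def snap/def info(n):\n    c=dict(viewer.camera_info(n)); c["rotation"]=Ro.from_euler("xyz",c["rotation"]).as_matrix(); return c\n&/' h.py
python3 - <<'E'
from h import *
im=cv2.imread('pics/top0raw.png')[105:255,125:365]
c=info('top')
im=cv2.resize(im,None,fx=3.33,fy=3.33,interpolation=cv2.INTER_CUBIC); cv2.imwrite('pics/crop0.png',im)
print(c)
E
```

```text
{'fx': 398.9332515944375, 'fy': 398.9332515944375, 'cx': 254.91869423930424, 'cy': 184.03288973598802, 'origin': array([ 281.06056021,  -49.18854327, 1323.30430424]), 'rotation': array([[-0.00941753,  0.98344891, -0.18094076],
       [-0.99967091, -0.0049415 ,  0.02517238],
       [ 0.02386163,  0.18111828,  0.9831718 ]])}
```

View pics/crop0.png

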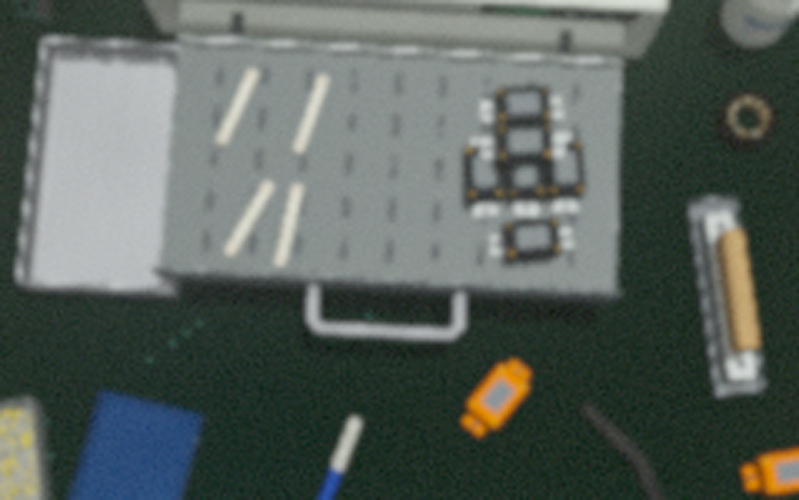

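```bash
python3 - <<'E'
from h import *
c=info('top')
def q(n,u,v,z): print(n,np.round(w(c,u/3.33+125,v/3.33+105,z)[:2]))
for n,u,v,z in [('BL',180,42,62),('BR',622,62,74),('FR top',617,290,94),('FL top',165,272,94),('handle L',312,330,71),('handle R',465,336,71),('panBL',42,40,42),('panFL',18,288,42),
 ('s0a',254,70,68),('s0b',221,143,68),('s1a',324,75,68),('s1b',298,151,68),('s2a',269,183,68),('s2b',231,253,68),('s3a',298,185,68),('s3b',280,264,68),
 ('grip t',732,230,63),('grip b',750,350,63),('rest TL',690,205,14),('rest TR',737,198,14),('rest BL',717,394,14),('rest BR',764,386,14),
 ('m a',525,103,88),('m b',525,140,88),('m c',482,175,88),('m d',568,172,88),('m e',526,178,114),('m f',531,240,88),('tape',748,117,19),('brush a',588,406,10),('brush b',650,490,10),
 ('mouthL',180,38,107),('mouthR',640,52,144)]: q(n,u,v,z)
E
```

```text
BL [737. 167.]
BR [ 712. -270.]
FR top [ 481. -254.]
FL top [500. 170.]
handle L [448.  34.]
handle R [ 441. -111.]
panBL [747. 309.]
panFL [494. 321.]
s0a [706.  93.]
s0b [632. 124.]
s1a [701.  24.]
s1b [624.  49.]
s2a [592.  77.]
s2b [523. 112.]
s3a [590.  48.]
s3b [512.  65.]
grip t [ 544. -374.]
grip b [ 427. -385.]
rest TL [ 581. -345.]
rest TR [ 588. -393.]
rest BL [ 389. -363.]
rest BR [ 397. -410.]
m a [ 666. -172.]
m b [ 629. -171.]
m c [ 594. -129.]
m d [ 597. -212.]
m e [ 584. -169.]
m f [ 530. -175.]
tape [ 672. -407.]
brush a [ 378. -235.]
brush b [ 296. -293.]
mouthL [725. 159.]
mouthR [ 698. -275.]
```

```bash
python3 -m creep '.032 -.025 0 0 0 .106 100;.032 -.025 0 0 0 .106 100;.032 -.025 0 0 0 .106 100;.032 -.025 0 0 0 .106 100;.032 -.025 0 0 0 .107 100;.032 -.025 0 0 0 0 100;.032 -.025 0 0 0 0 100;.032 -.025 0 0 0 0 100'
python3 -m creep '0 -.041 0 0 0 0 100;0 -.041 0 0 0 0 100;0 -.041 0 0 0 0 100;0 -.041 0 0 0 0 100;0 -.041 0 0 0 0 100;0 -.041 0 0 0 0 100;0 -.041 0 0 0 0 100;0 -.041 0 0 0 0 100'
python3 -m creep '0 -.041 0 0 0 0 100;0 -.041 0 0 0 0 100;0 -.041 0 0 0 0 100;0 -.041 0 0 0 0 100;0 -.041 0 0 0 0 100;0 -.041 0 0 0 0 100;0 -.041 0 0 0 0 100;0.008 -.037 0 0 0 0 100'
python3 -m creep '0 0 -.03 0 0 0 100;0 0 -.03 0 0 0 100;0 0 -.03 0 0 0 100;0 0 0 0 0 0 100'
python3 - <<'E'
from h import *
c=viewer.camera_info('wrist'); print(c); print(readout.get_obs()['joint_positions'])
im=snap('wrist','w1')
E
```

```text
time: 0.77
tool_pos: [478.4, 275.0, 291.9]
tcp_rot: [-3.142, -0.001, -3.053]
contact_force: [0.3, 0.4, -0.0]
grip_width: 91.9
finger_force: 0.0
time: 1.43
tool_pos: [476.6, -53.2, 292.1]
tcp_rot: [3.141, -0.0, -3.053]
contact_force: [1.1, 0.3, -0.4]
grip_width: 91.8
finger_force: 0.0
time: 2.1
tool_pos: [483.8, -377.9, 291.9]
tcp_rot: [3.141, -0.001, -3.054]
contact_force: [0.9, 0.2, 0.2]
grip_width: 91.9
finger_force: 0.0
time: 2.43
tool_pos: [482.8, -373.5, 195.5]
tcp_rot: [3.132, -0.008, -3.054]
contact_force: [-1.1, 1.3, -1.9]
grip_width: 91.7
finger_force: 0.0
{'fx': 297.3186396354542, 'fy': 297.3186396354542, 'cx': 258.3376436078882, 'cy': 188.67604233658574, 'origin': array([ 414.0070993 , -380.3883093 ,  288.35924656]), 'rotation': array([-0.2556092 , -0.00953574,  1.65865056])}
[-7.83972975e-01  5.87441413e-01  1.40025586e+00  1.49974983e-04
  1.16650438e+00 -2.44274630e+00]
```

View pics/w1.png

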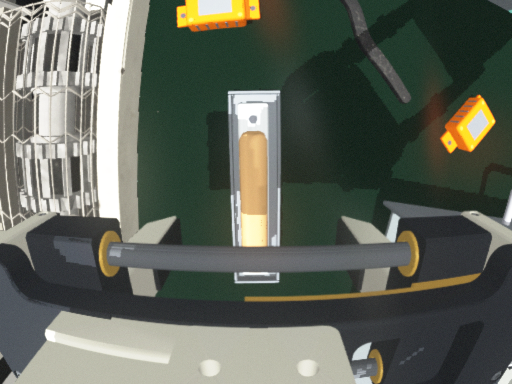

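```bash
python3 - <<'E'
from h import *
c=info('wrist')
for n,u,v,z in [('near',254,92,14),('far',256,282,14),('gripnear',254,132,60),('L',241,170,60),('R',267,170,60)]: print(n,w(c,u,v,z,True).round())
o=readout.get_obs();print(o['tool_pos'],o['tcp_rot'])
E
```

```text
near [ 397. -385.   14.]
far [ 593. -366.   14.]
gripnear [ 431. -381.   60.]
L [ 462. -389.   60.]
R [ 460. -369.   60.]
[ 483.91652423 -374.23432476  198.9687317 ] [ 3.13538553 -0.00507315 -3.05323842]
```

```bash
python3 -m creep '.005 0 -.03 0 0 0 100;0 0 -.03 0 0 0 100;0 0 -.027 0 0 0 100;0 0 -.02 0 0 0 100;0 0 0 0 0 0 100;0 0 0 0 0 0 0;0 0 0 0 0 0 0;0 0 0 0 0 0 0'
python3 -m creep '0 0 0 0 0 0 0;0 0 0 0 0 0 0;0 0 0 0 0 0 0;0 0 0 0 0 0 0;0 0 0 0 0 0 0'
```

```text
time: 3.15
tool_pos: [491.3, -376.3, 98.0]
tcp_rot: [-3.138, 0.003, -3.053]
contact_force: [-0.7, 0.1, 0.7]
grip_width: 76.3
finger_force: 0.0
time: 3.57
tool_pos: [490.2, -375.4, 95.4]
tcp_rot: [-3.142, 0.0, -3.053]
contact_force: [-0.1, 0.3, 0.5]
grip_width: 43.1
finger_force: 0.0
```

```bash
python3 -m creep '0 0 0 0 0 0 0;0 0 0 0 0 0 0;0 0 0 0 0 0 0;0 0 0 0 0 0 0;0 0 0.01 0 0 0 0;0 0 .03 0 0 0 0;0 0 .04 0 0 0 0;0 0 .04 0 0 0 0'
python3 -m creep '0 0 .03 0 0 0 0;0.0125 .0395 0 0 0 -.068 0;0.0125 .0395 0 0 0 -.068 0;0.0125 .0395 0 0 0 0 0;0.0125 .0395 0 0 0 0 0;0.0125 .0395 0 0 0 0 0;0.0125 .0395 0 0 0 0 0;0.0125 .0395 0 0 0 0 0'
python3 -m creep '0.0125 .0395 0 0 0 0 0;0.0125 .0395 0 0 0 0 0;0 0 0 0 0 0 0;0 0 0 0 0 0 0'
python3 - <<'E'
from h import *
o=readout.get_obs();print(o['tool_pos'],o['tcp_rot'])
im=snap('wrist','w2'); c=info('wrist'); print(c)
E
```

```text
time: 4.23
tool_pos: [489.6, -374.8, 216.1]
tcp_rot: [3.139, -0.002, -3.053]
contact_force: [0.2, -1.1, -2.1]
grip_width: 22.2
finger_force: 29.9
time: 4.9
tool_pos: [577.7, -96.8, 245.9]
tcp_rot: [3.141, 0.0, 3.094]
contact_force: [0.8, -1.0, -2.8]
grip_width: 22.0
finger_force: 29.9
time: 5.23
tool_pos: [602.8, -17.4, 245.5]
tcp_rot: [3.142, -0.0, 3.099]
contact_force: [-0.6, -0.5, -2.6]
grip_width: 22.0
finger_force: 29.9
[602.7870462  -17.4380863  245.45150133] [ 3.14155291e+00 -2.82062840e-04  3.09860691e+00]
{'fx': 297.3186396354542, 'fy': 297.3186396354542, 'cx': 258.3376436078882, 'cy': 188.67604233658574, 'origin': array([532.75988847, -15.88180517, 337.7679484 ]), 'rotation': array([[ 4.52077516e-02, -9.64582421e-01, -2.59878843e-01],
       [ 9.98977445e-01,  4.35028961e-02,  1.23111035e-02],
       [-5.69591676e-04, -2.60169659e-01,  9.65562750e-01]])}
```

View pics/w2.png

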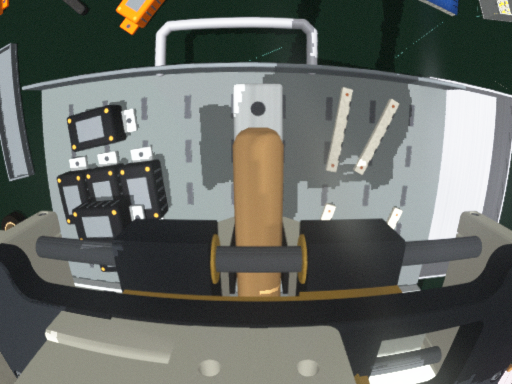

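```bash
python3 - <<'E'
from h import *
c=info('wrist')
for n,u,v,z in [('soleend',258,85,175),('h1',165,28,66),('h2',312,26,66),('s3end',346,88,68),('s3o',333,171,68),('s2end',393,100,68),('s0near',395,210,68),('s1near',328,208,68),('edgeFR',45,90,62),('edgeFL',470,95,62),('edgeL2',445,250,62),('m f',95,127,88),('panel',257,68,94)]: print(n,w(c,u,v,z,True).round())
E
```

```text
soleend [519. -16. 175.]
h1 [ 446. -100.   66.]
h2 [454.  37.  66.]
s3end [513.  65.  68.]
s3o [591.  52.  68.]
s2end [523. 114.  68.]
s0near [635. 121.  68.]
s1near [628.  48.  68.]
edgeFR [ 484. -249.   62.]
edgeFL [511. 218.  62.]
edgeL2 [694. 203.  62.]
m f [ 534. -168.   88.]
panel [498. -16.  94.]
```

```bash
python3 -m creep '.003 0 -.03 0 0 0 0;0 0 -.03 0 0 0 0;0 0 -.02 0 0 0 0;0 0 -.009 0 0 0 0;0 0 0 0 0 0 0;0 0 0 0 0 0 0'
python3 -m creep '.0004 .008 0 0 0 0 0;.0004 .008 0 0 0 0 0;.0004 .008 0 0 0 0 0;.0004 .008 0 0 0 0 0;.0004 .008 0 0 0 0 0;.0004 .008 0 0 0 0 0;.0004 .008 0 0 0 0 0;.0004 .008 0 0 0 0 0'
python3 -m creep '.0004 .008 0 0 0 0 0;.0004 .008 0 0 0 0 0;.0004 .008 0 0 0 0 0;.0004 .008 0 0 0 0 0;.0004 .008 0 0 0 0 0;.0004 .008 0 0 0 0 0;.0004 .008 0 0 0 0 0;.0004 .008 0 0 0 0 0'
python3 - <<'E'
from h import *
im=snap('wrist','w3')
E
```

```text
time: 5.78
tool_pos: [605.8, -21.3, 156.8]
tcp_rot: [-3.141, 0.0, 3.092]
contact_force: [-0.3, 0.1, -2.5]
grip_width: 21.7
finger_force: 30.0
time: 6.45
tool_pos: [608.9, 45.1, 156.3]
tcp_rot: [3.142, 0.0, 3.095]
contact_force: [-0.3, 0.1, -3.0]
grip_width: 22.0
finger_force: 30.0
time: 7.12
tool_pos: [612.1, 108.9, 156.2]
tcp_rot: [3.142, -0.0, 3.094]
contact_force: [-0.0, -0.9, -1.0]
grip_width: 22.0
finger_force: 30.0
```

View pics/w3.png

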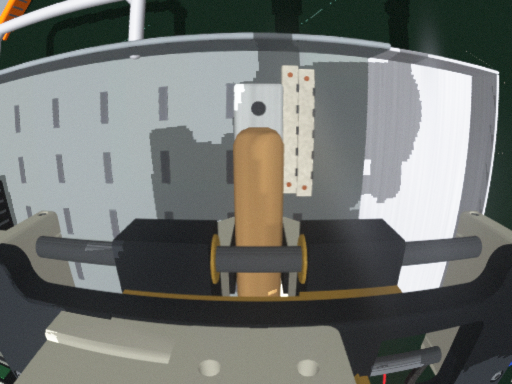

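```bash
python3 -m creep '.0004 .008 0 0 0 0 0;.0004 .008 0 0 0 0 0;.0004 .008 0 0 0 0 0;.0004 .008 0 0 0 0 0;.0004 .008 0 0 0 0 0;.0004 .008 0 0 0 0 0;.0004 .008 0 0 0 0 0;.0004 .008 0 0 0 0 0'
python3 -m creep '.0004 .006 0 0 0 0 0;.0004 .006 0 0 0 0 0;0 0 0 0 0 0 0;0 0 0 0 0 0 0;0 0 0 0 0 0 0;0 0 .02 0 0 0 0;0 0 .04 0 0 0 0;0 0 .03 0 0 0 0'
python3 -m creep '0 -.03 0 0 0 0 0;0 -.04 0 0 0 0 0;0 -.04 0 0 0 0 0;0 0 0 0 0 0 0;0 0 0 0 0 0 0'
python3 - <<'E'
from h import *
im=snap('wrist','w4')
E
```

```text
time: 7.83
tool_pos: [615.3, 173.1, 156.2]
tcp_rot: [3.141, 0.0, 3.094]
contact_force: [0.9, 0.1, -2.4]
grip_width: 21.8
finger_force: 30.0
time: 8.5
tool_pos: [616.1, 183.6, 247.7]
tcp_rot: [-3.141, -0.001, 3.094]
contact_force: [1.4, 0.8, -1.0]
grip_width: 22.2
finger_force: 30.0
time: 8.92
tool_pos: [616.2, 71.4, 246.4]
tcp_rot: [3.142, 0.0, 3.09]
contact_force: [0.5, -0.1, -2.9]
grip_width: 22.2
finger_force: 30.0
```

View pics/w4.png

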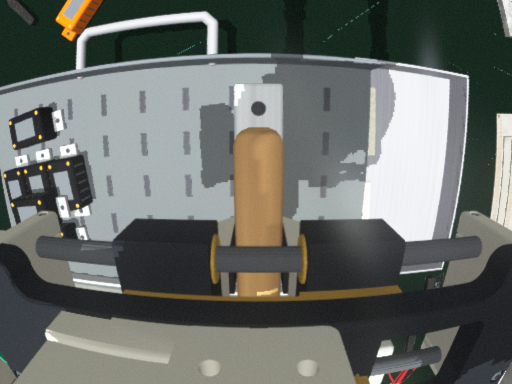

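```bash
python3 - <<'E'
from h import *
c=info('wrist')
for z in(3,9,68): print(z,w(c,372,88,z,True).round(),w(c,372,155,z,True).round())
im=snap('top','t2')[105:225,125:365,::-1]
cv2.imwrite('pics/t2c.png',cv2.resize(im,None,fx=3.33,fy=3.33,interpolation=cv2.INTER_CUBIC))
E
```

```text
3 [522. 211.   3.] [602. 210.   3.]
9 [522. 208.   9.] [601. 208.   9.]
68 [527. 185.  68.] [591. 184.  68.]
```

View pics/t2c.png

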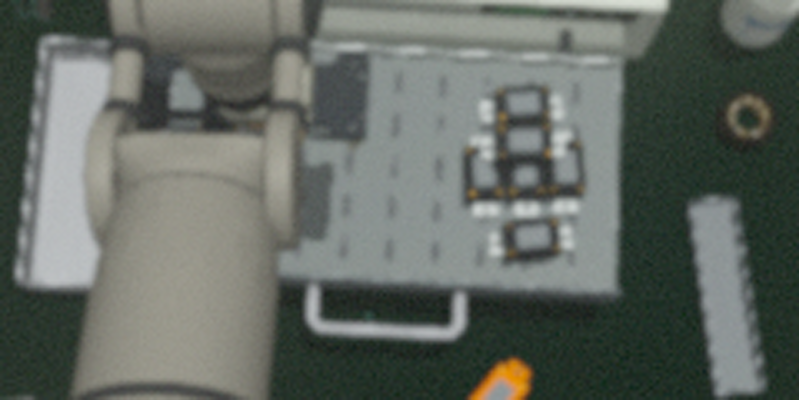

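```bash
python3 -m creep '-.0105 -.0375 0 0 0 .068 0;-.0105 -.0375 0 0 0 .068 0;-.0105 -.0375 0 0 0 0 0;-.0105 -.0375 0 0 0 0 0;-.0105 -.0375 0 0 0 0 0;-.0105 -.0375 0 0 0 0 0;-.0105 -.0375 0 0 0 0 0;-.0105 -.0375 0 0 0 0 0'
python3 -m creep '-.0105 -.0375 0 0 0 0 0;-.0105 -.0375 0 0 0 0 0;-.0105 -.0375 0 0 0 0 0;-.0104 -.0375 0 0 0 0 0;0 0 0 0 0 0 0;0 0 -.04 0 0 0 0;0 0 -.04 0 0 0 0;0 0 0 0 0 0 0'
python3 -m creep '0 0 0 0 0 0 0;0 0 -.03 0 0 0 0;0 0 -.02 0 0 0 0;0 0 -.01 0 0 0 0;0 0 -.006 0 0 0 0;0 0 -.004 0 0 0 0;0 0 0 0 0 0 0;0 0 0 0 0 0 0'
python3 -m creep '0 0 0 0 0 0 60;0 0 0 0 0 0 60;0 0 0 0 0 0 60;0 0 0 0 0 0 60;0 0 .03 0 0 0 60;0 0 .04 0 0 0 60;0 0 .04 0 0 0 60;0 0 .04 0 0 0 100'
```

```text
time: 9.68
tool_pos: [532.1, -226.1, 246.4]
tcp_rot: [3.141, 0.0, -3.051]
contact_force: [1.0, 0.6, -2.5]
grip_width: 21.7
finger_force: 30.0
time: 10.35
tool_pos: [488.1, -372.1, 158.5]
tcp_rot: [3.13, -0.009, -3.052]
contact_force: [-2.1, 1.3, -3.8]
grip_width: 21.9
finger_force: 30.0
time: 11.02
tool_pos: [490.9, -376.3, 97.7]
tcp_rot: [-3.14, 0.002, -3.053]
contact_force: [0.4, 0.6, -1.5]
grip_width: 21.8
finger_force: 30.0
time: 11.68
tool_pos: [490.0, -375.7, 248.1]
tcp_rot: [3.141, -0.0, -3.053]
contact_force: [0.8, -1.0, 0.4]
grip_width: 58.1
finger_force: 0.0
```

```bash
python3 -m creep '.0243 .032 .0075 0 0 -.068 100;.0243 .032 .0075 0 0 -.068 100;.0243 .032 .0075 0 0 0 100;.0243 .032 .0075 0 0 0 100;.0243 .032 .0075 0 0 0 100;.0243 .032 .0075 0 0 0 100;.0243 .032 .0075 0 0 0 100;0 0 0 0 0 0 100'
python3 -m creep '0 0 0 0 0 0 100;0 0 0 0 0 0 100;0 0 0 0 0 0 100'
python3 - <<'E'
from h import *
import pickle
o=readout.get_obs();print(o['tool_pos'],o['tcp_rot']);c=info('wrist');im=viewer.capture('wrist')
pickle.dump((c,im),open('w5.pkl','wb'))
t=viewer.capture('top')[105:255,125:365]
b=cv2.resize(im[0:260,60:460],None,fx=2,fy=2,interpolation=cv2.INTER_CUBIC)
cv2.imwrite('pics/w5.png',b[:,:,::-1])
cv2.imwrite('pics/t3.png',cv2.resize(t[:,:,::-1],None,fx=3.33,fy=3.33,interpolation=cv2.INTER_CUBIC))
E
```

```text
time: 12.35
tool_pos: [663.9, -145.2, 300.3]
tcp_rot: [3.14, 0.005, 3.101]
contact_force: [0.6, -0.0, 0.3]
grip_width: 91.9
finger_force: 0.0
time: 12.6
tool_pos: [659.6, -153.0, 298.5]
tcp_rot: [-3.142, -0.001, 3.093]
contact_force: [-0.1, 0.3, -1.5]
grip_width: 91.7
finger_force: 0.0
[ 659.6005945  -153.03199423  298.45537261] [-3.14154294e+00 -8.95422217e-04  3.09285509e+00]
```

View pics/w5.png

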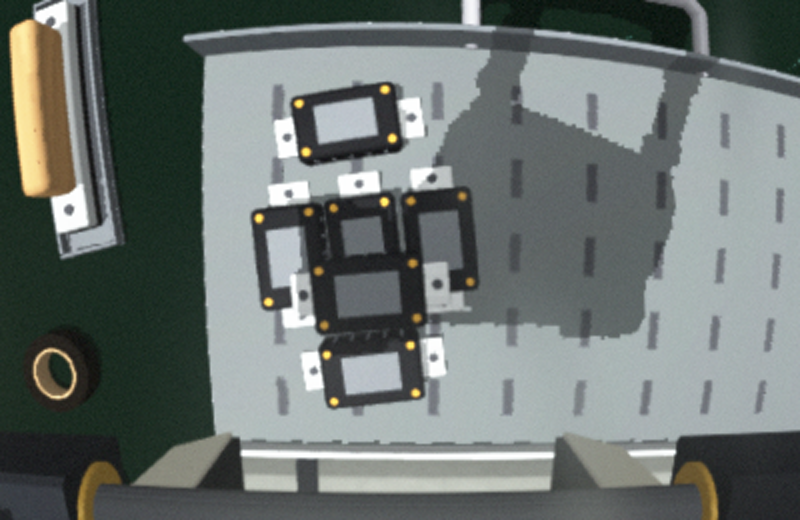

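View pics/t3.png

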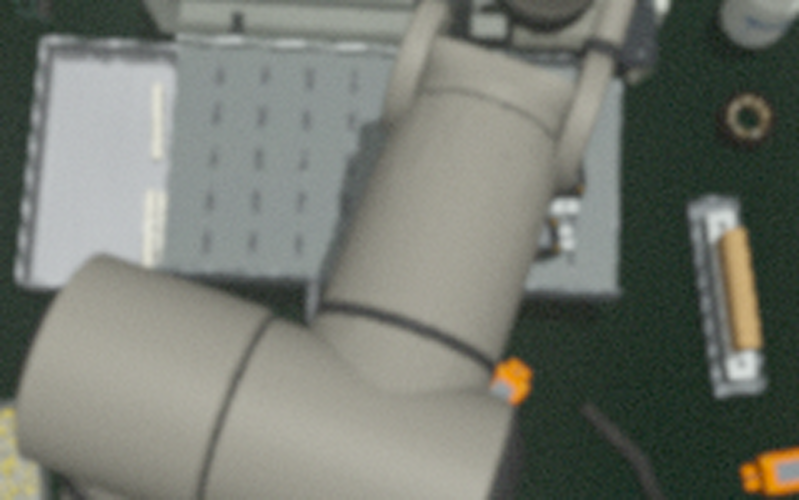

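```bash
cat >> h.py <<'E'
S0=np.array([608.,-46.]); TH=-0.048
Rs=np.array([[np.cos(TH),-np.sin(TH)],[np.sin(TH),np.cos(TH)]])
def sh(p): return Rs.T@(np.array(p[:2])-S0)
def wo(x,y): return S0+Rs@np.array([x,y])
E
python3 - <<'E'
from h import *
import pickle
c,_=pickle.load(open('w5.pkl','rb'))
f=lambda u,v,z: w(c,u/2+60,v/2,z,True)[:2]
M={'A':([(298,103),(384,88),(393,138),(306,152)],88),'F':([(326,354),(410,344),(415,393),(333,402)],88),'E':([(318,270),(412,262),(417,318),(324,325)],114),
'B':([(258,217),(308,211),(268,301)],88),'D':([(411,201),(462,195),(471,281)],88),'C':([(333,207),(384,202)],88)}
for k,(p,z) in M.items():
    P=np.array([f(*q,z) for q in p]); m=P.mean(0) if len(p)==4 else ((P[0]+P[2])/2 if k=='X' else None)
    d=np.linalg.norm(np.diff(P,axis=0),axis=1)
    if k=='B': m=(P[1]+P[2])/2
    if k=='D': m=(P[0]+P[2])/2
    a=np.arctan2(*(P[1]-P[0])[::-1])
    if m is None: m=P.mean(0)
    print(k,m.round(),'d',d.round(),'angle of 1st edge from world y',round(np.degrees(a)-90,1),'shelf',sh(m).round())
for n,u,v,z in [('FRcorner in',205,60,62),('BRfloor',218,438,62),('lip top',400,443,74),('panelR',190,38,94)]:
    p=f(u,v,z); print(n,p.round(),sh(p).round())
for n,x,y in [('E',60,150),('F',60,10),('A',-60,10),('D',-55,150),('C',60,-130),('B',-55,-150)]: print(n,wo(x,y).round())
E
```

```text
A [ 536. -173.] d [44. 27. 44.] angle of 1st edge from world y 6.0 shelf [ -66. -130.]
F [ 668. -167.] d [44. 27. 44.] angle of 1st edge from world y 4.0 shelf [  66. -118.]
E [ 623. -165.] d [44. 27. 44.] angle of 1st edge from world y 1.7 shelf [  21. -118.]
B [ 604. -206.] d [26. 51.] angle of 1st edge from world y 2.0 shelf [   4. -160.]
D [ 601. -128.] d [26. 44.] angle of 1st edge from world y 4.8 shelf [ -3. -82.]
C [ 580. -168.] d [26.] angle of 1st edge from world y 2.2 shelf [ -22. -124.]
FRcorner in [ 487. -253.] [-111. -213.]
BRfloor [ 711. -265.] [ 114. -213.]
lip top [ 714. -154.] [ 111. -103.]
panelR [ 483. -251.] [-115. -211.]
E [675. 101.]
F [668. -39.]
A [549. -33.]
D [560. 106.]
C [ 662. -179.]
B [ 546. -193.]
```

```bash
python3 -m creep '-.037 -.012 0 0 0 .053 100;0 0 -.04 0 0 .053 100;0 0 -.04 0 0 0 100;0 0 -.03 0 0 0 100;0 0 -.02 0 0 0 100;0 0 -.0055 0 0 0 100;0 0 0 0 0 0 100;0 0 0 0 0 0 0'
python3 -m creep '0 0 0 0 0 0 0;0 0 0 0 0 0 0;0 0 0 0 0 0 0;0 0 0 0 0 0 0;0 0 0 0 0 0 0;0 0 0 0 0 0 0;0 0 0 0 0 0 0;0 0 0 0 0 0 0'
```

```text
time: 13.37
tool_pos: [623.7, -164.7, 164.5]
tcp_rot: [-3.141, 0.002, -3.084]
contact_force: [-0.2, -0.2, 0.3]
grip_width: 88.5
finger_force: 0.0
time: 14.03
tool_pos: [623.5, -163.9, 163.8]
tcp_rot: [-3.141, 0.001, -3.083]
contact_force: [-1.4, -0.5, 4.3]
grip_width: 54.0
finger_force: 29.9
```

```bash
python3 -m creep '0 0 .02 0 0 0 0;0 0 .04 0 0 0 0;.0074 .038 0 0 0 0 0;.0074 .038 0 0 0 0 0;.0074 .038 0 0 0 0 0;.0074 .038 0 0 0 0 0;.0074 .038 0 0 0 0 0;.0074 .038 0 0 0 0 0'
python3 -m creep '.0074 .038 0 0 0 0 0;0 0 0 0 0 0 0;0 0 -.03 0 0 0 0;0 0 -.03 0 0 0 0;0 0 -.014 0 0 0 0;0 0 -.006 0 0 0 0;0 0 -.004 0 0 0 0;0 0 0 0 0 0 0'
python3 -m creep '0 0 0 0 0 0 0;0 0 -.001 0 0 0 0;0 0 0 0 0 0 0;0 0 0 0 0 0 0'
```

```text
time: 14.7
tool_pos: [667.5, 66.1, 222.7]
tcp_rot: [3.141, -0.001, -3.083]
contact_force: [0.7, -0.5, -1.7]
grip_width: 53.9
finger_force: 29.9
time: 15.37
tool_pos: [675.3, 102.0, 139.3]
tcp_rot: [3.141, -0.0, -3.083]
contact_force: [0.3, 0.3, -0.8]
grip_width: 53.5
finger_force: 29.9
time: 15.7
tool_pos: [675.4, 102.1, 139.0]
tcp_rot: [3.141, 0.001, -3.083]
contact_force: [-0.3, -0.5, -2.2]
grip_width: 53.7
finger_force: 29.9
```

```bash
python3 -m creep '0 0 -.001 0 0 0 0;0 0 0 0 0 0 78;0 0 0 0 0 0 78;0 0 0 0 0 0 78;0 0 0 0 0 0 78;0 0 .03 0 0 0 78;0 0 .03 0 0 0 100;-.001 -.0383 0 0 0 0 100'
python3 -m creep '-.001 -.0383 0 0 0 0 100;-.001 -.0383 0 0 0 0 100;-.001 -.0383 0 0 0 0 100;-.001 -.0383 0 0 0 0 100;-.001 -.0383 0 0 0 0 100;-.001 -.0383 0 0 0 0 100;0 0 0 0 0 0 100;0 0 0 0 0 0 100'
python3 -m creep '0 0 -.03 0 0 0 100;0 0 -.02 0 0 0 100;0 0 -.01 0 0 0 100;0 0 0 0 0 0 100;0 0 0 0 0 0 0;0 0 0 0 0 0 0;0 0 0 0 0 0 0;0 0 0 0 0 0 0'
python3 -m creep '0 0 0 0 0 0 0;0 0 0 0 0 0 0;0 0 0 0 0 0 0;0 0 0 0 0 0 0'
```

```text
time: 16.37
tool_pos: [676.4, 69.6, 203.9]
tcp_rot: [3.139, 0.011, -3.077]
contact_force: [2.1, -1.0, 1.4]
grip_width: 80.6
finger_force: 0.0
time: 17.03
tool_pos: [667.7, -168.5, 197.0]
tcp_rot: [3.141, -0.0, -3.087]
contact_force: [-0.8, -0.3, -0.4]
grip_width: 91.8
finger_force: 0.0
time: 17.7
tool_pos: [668.7, -166.0, 138.8]
tcp_rot: [-3.141, 0.002, -3.083]
contact_force: [-0.0, -0.3, 0.1]
grip_width: 69.8
finger_force: 0.0
time: 18.03
tool_pos: [668.3, -166.1, 137.8]
tcp_rot: [-3.141, 0.001, -3.083]
contact_force: [-1.1, -0.7, 2.5]
grip_width: 53.7
finger_force: 30.0
```

```bash
python3 -m creep '0 0 .02 0 0 0 0;0 0 .02 0 0 0 0;0 .032 0 0 0 0 0;0 .032 0 0 0 0 0;0 .032 0 0 0 0 0;0 .031 0 0 0 0 0;0 0 0 0 0 0 0;0 0 -.02 0 0 0 0'
python3 -m creep '0 0 -.013 0 0 0 0;0 0 -.005 0 0 0 0;0 0 -.002 0 0 0 0;0 0 0 0 0 0 0;0 0 0 0 0 0 78;0 0 0 0 0 0 78;0 0 0 0 0 0 78;0 0 0 0 0 0 78'
```

```text
time: 18.7
tool_pos: [670.0, -37.0, 161.0]
tcp_rot: [-3.14, 0.007, -3.08]
contact_force: [0.5, -0.5, -0.9]
grip_width: 53.6
finger_force: 30.0
time: 19.37
tool_pos: [668.2, -39.2, 137.3]
tcp_rot: [-3.142, 0.0, -3.083]
contact_force: [-0.4, 0.8, 0.8]
grip_width: 71.0
finger_force: 0.0
```

```bash
python3 -m creep '0 0 .03 0 0 0 78;0 0 .03 0 0 0 100;-.0264 -.0268 0 0 0 0.05 100;-.0264 -.0268 0 0 0 0 100;-.0264 -.0268 0 0 0 0 100;-.0264 -.0268 0 0 0 0 100;-.0264 -.0268 0 0 0 0 100;0 0 0 0 0 0 100'
python3 -m creep '0 0 0 0 0 0 100;0 0 -.03 0 0 0 100;0 0 -.02 0 0 0 100;0 0 -.01 0 0 0 100;0 0 0 0 0 0 100;0 0 0 0 0 0 0;0 0 0 0 0 0 0;0 0 0 0 0 0 0'
python3 -m creep '0 0 0 0 0 0 0;0 0 0 0 0 0 0;0 0 0 0 0 0 0;0 0 0 0 0 0 0;0 0 0 0 0 0 0'
```

```text
time: 20.03
tool_pos: [532.2, -177.0, 197.4]
tcp_rot: [-3.141, -0.003, -3.037]
contact_force: [0.5, -0.8, -0.1]
grip_width: 91.9
finger_force: 0.0
time: 20.7
tool_pos: [537.0, -173.0, 138.5]
tcp_rot: [-3.14, 0.002, -3.032]
contact_force: [0.4, 0.5, 0.1]
grip_width: 76.3
finger_force: 0.0
time: 21.12
tool_pos: [536.3, -173.1, 137.7]
tcp_rot: [-3.141, 0.001, -3.033]
contact_force: [0.1, 0.1, 2.9]
grip_width: 53.5
finger_force: 29.9
```

```bash
python3 -m creep '0 0 .02 0 0 0 0;0 0 .03 0 0 0 0;.003 .035 0 0 0 -.1 0;.003 .035 0 0 0 0 0;.003 .035 0 0 0 0 0;.004 .035 0 0 0 0 0;0 0 0 0 0 0 0;0 0 -.03 0 0 0 0'
python3 -m creep '0 0 -.013 0 0 0 0;0 0 -.005 0 0 0 0;0 0 -.002 0 0 0 0;0 0 0 0 0 0 0;0 0 0 0 0 0 78;0 0 0 0 0 0 78;0 0 0 0 0 0 78;0 0 0 0 0 0 78'
python3 -m creep '0 0 .03 0 0 0 78;0 0 .04 0 0 0 100;0 0 .04 0 0 0 100;0 0 .04 0 0 0 100;0.02 -0.035 0 0 0 0 100;.02 -.035 0 0 0 0 100;0 0 0 0 0 0 100;0 0 0 0 0 0 100'
python3 - <<'E'
from h import *
import pickle
o=readout.get_obs();print(o['tool_pos'],o['tcp_rot'],o['joint_positions']);c=info('wrist');im=viewer.capture('wrist')
pickle.dump((c,im),open('w6.pkl','wb'))
cv2.imwrite('pics/w6.png',cv2.resize(im[0:260,0:400],None,fx=2,fy=2,interpolation=cv2.INTER_CUBIC)[:,:,::-1])
E
```

```text
time: 21.78
tool_pos: [552.1, -31.5, 161.6]
tcp_rot: [-3.14, 0.01, -3.129]
contact_force: [0.7, -0.6, -2.1]
grip_width: 53.8
finger_force: 29.9
time: 22.45
tool_pos: [549.2, -33.2, 137.4]
tcp_rot: [3.142, 0.0, -3.133]
contact_force: [-0.3, -0.1, -0.9]
grip_width: 71.2
finger_force: 0.0
time: 23.12
tool_pos: [589.5, -104.7, 286.7]
tcp_rot: [3.141, -0.0, -3.136]
contact_force: [-1.0, 0.7, -0.0]
grip_width: 91.8
finger_force: 0.0
[ 589.45177335 -104.7441604   286.74878383] [ 3.14147887e+00 -3.42012482e-04 -3.13562906e+00] [-3.03825405e-01  4.82622579e-01  1.31855463e+00  4.20999428e-06
  1.34077586e+00 -1.88058627e+00]
```

View pics/w6.png

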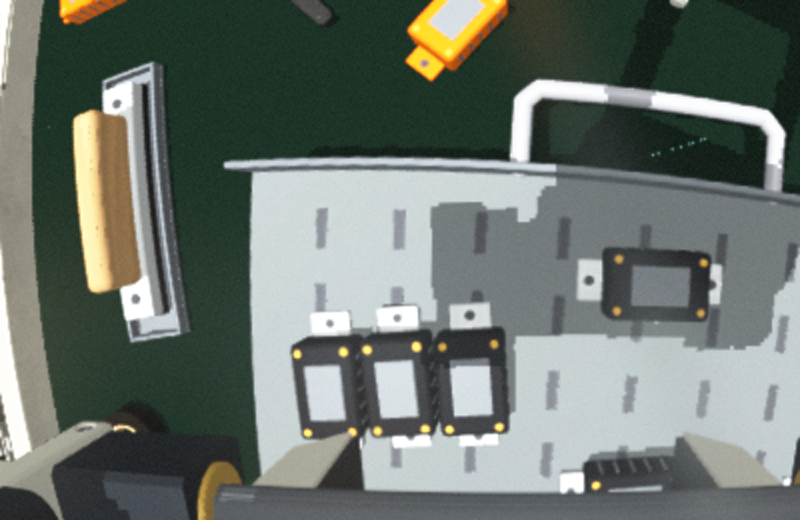

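```bash
python3 - <<'E'
from h import *
import pickle
c,_=pickle.load(open('w6.pkl','rb'))
f=lambda u,v,z: w(c,u/2,v/2,z,True)[:2]
M={'B':[(297,354),(343,352),(355,435),(307,433)],'C':[(368,350),(416,347),(425,427),(376,431)],'D':[(443,347),(495,344),(500,427),(449,430)],'A':[(619,256),(703,260),(703,315),(616,312)]}
for k,p in M.items():
    P=np.array([f(*q,88) for q in p]); a=P[2]+P[3]-P[0]-P[1]
    print(k,P.mean(0).round(),'long axis deg',np.degrees(np.arctan2(a[1],a[0])).round(1),sh(P.mean(0)).round())
E
```

```text
B [ 608. -206.] long axis deg 3.0 [   8. -160.]
C [ 605. -167.] long axis deg 3.1 [   3. -121.]
D [ 604. -128.] long axis deg 2.8 [ -0. -82.]
A [550. -33.] long axis deg 1.1 [-58.  11.]
```

```bash
python3 -m creep '.015 -.024 0 0 0 -.1172 100;0 0 -.03 0 0 -.1172 100;0 0 -.03 0 0 -.1172 100;0 0 -.03 0 0 -.1172 100;0 0 0 0 0 -.1172 100;0 0 0 0 0 -.1172 100;0 0 0 0 0 -.1172 100;0 0 0 0 0 -.1172 100'
python3 -m creep '0 0 0 0 0 -.1172 100;0 0 0 0 0 -.1172 100;0 0 0 0 0 -.1172 100;0 0 0 0 0 -.1172 100;0 0 0 0 0 -.1172 100;0 0 0 0 0 0 100;0 0 0 0 0 0 100;0 0 0 0 0 0 100'
```

```text
time: 23.83
tool_pos: [603.6, -125.6, 197.0]
tcp_rot: [-3.141, -0.001, 2.208]
contact_force: [-0.2, -0.1, 0.7]
grip_width: 91.6
finger_force: 0.0
time: 24.5
tool_pos: [603.9, -126.3, 197.3]
tcp_rot: [-3.141, -0.0, 1.631]
contact_force: [0.3, -0.3, 0.3]
grip_width: 91.6
finger_force: 0.0
```

```bash
python3 -m creep '0 -.0015 -.03 0 0 0 100;0 0 -.02 0 0 0 100;0 0 -.01 0 0 0 100;0 0 0 0 0 0 100;0 0 0 0 0 0 0;0 0 0 0 0 0 0;0 0 0 0 0 0 0;0 0 0 0 0 0 0'
python3 -m creep '0 0 0 0 0 0 0;0 0 0 0 0 0 0;0 0 0 0 0 0 0;0 0 0 0 0 0 0;0 0 .03 0 0 0 0;0 0 .04 0 0 0 0;-.006 .0325 0 0 0 0 0;-.006 .0325 0 0 0 0 0'
```

```text
time: 25.17
tool_pos: [604.6, -128.6, 138.5]
tcp_rot: [3.14, 0.001, 1.627]
contact_force: [-0.2, -0.1, -0.3]
grip_width: 69.8
finger_force: 0.0
time: 25.83
tool_pos: [593.2, -64.5, 209.7]
tcp_rot: [3.136, 0.002, 1.623]
contact_force: [-0.9, 0.6, -1.5]
grip_width: 53.8
finger_force: 30.0
```

```bash
python3 -m creep '-.0054 .0338 0 0 0 -.1 0;-.0054 .0338 0 0 0 0 0;-.0054 .0338 0 0 0 0 0;-.0054 .0338 0 0 0 0 0;-.0054 .0338 0 0 0 0 0;0 0 0 0 0 0 0;0 0 -.03 0 0 0 0;0 0 -.025 0 0 0 0'
python3 -m creep '0 0 -.009 0 0 0 0;0 0 -.004 0 0 0 0;0 0 -.002 0 0 0 0;0 0 0 0 0 0 0;0 0 0 0 0 0 76;0 0 0 0 0 0 76;0 0 0 0 0 0 76;0 0 0 0 0 0 76'
python3 -m creep '0 0 .03 0 0 0 76;0 0 .03 0 0 0 100;.0055 -.0341 0 0 0 .05 100;.0055 -.0341 0 0 0 .05 100;.0055 -.0341 0 0 0 0 100;.0055 -.0341 0 0 0 0 100;.0055 -.0341 0 0 0 0 100;.0055 -.0341 0 0 0 0 100'
python3 -m creep '.0055 -.0341 0 0 0 0 100;.0015 -.0343 0 0 0 0 100;0 0 0 0 0 0 100;0 0 0 0 0 0 100;0 0 0 0 0 0 100'
```

```text
time: 26.5
tool_pos: [565.6, 106.3, 152.4]
tcp_rot: [3.138, -0.0, 1.528]
contact_force: [-0.5, -0.0, -2.6]
grip_width: 53.7
finger_force: 30.0
time: 27.17
tool_pos: [565.4, 105.5, 137.7]
tcp_rot: [3.141, -0.0, 1.527]
contact_force: [0.2, 0.1, -0.2]
grip_width: 69.3
finger_force: 0.0
time: 27.83
tool_pos: [598.2, -100.7, 197.6]
tcp_rot: [3.141, 0.0, 1.627]
contact_force: [1.3, -0.4, -0.6]
grip_width: 92.0
finger_force: 0.0
time: 28.25
tool_pos: [604.9, -167.1, 197.1]
tcp_rot: [-3.141, -0.001, 1.626]
contact_force: [0.1, 0.2, -0.4]
grip_width: 92.1
finger_force: 0.0
```

```bash
python3 -m creep '0 0 -.03 0 0 0 100;0 0 -.02 0 0 0 100;0 0 -.01 0 0 0 100;0 0 0 0 0 0 100;0 0 0 0 0 0 0;0 0 0 0 0 0 0;0 0 0 0 0 0 0;0 0 0 0 0 0 0'
python3 -m creep '0 0 0 0 0 0 0;0 0 0 0 0 0 0;0 0 0 0 0 0 0;0 0 0 0 0 0 0;0 0 .03 0 0 0 0;0 0 .04 0 0 0 0;0 0 0 0 0 .122 0;0 0 0 0 0 .122 0'
python3 -m creep '.02 .006 0 0 0 .122 0;.02 .006 0 0 0 .122 0;.018 .006 0 0 0 .122 0;0 0 0 0 0 .122 0;0 0 0 0 0 .122 0;0 0 0 0 0 .122 0;0 0 0 0 0 .122 0;0 0 0 0 0 .122 0'
python3 -m creep '0 0 0 0 0 .122 0;0 0 0 0 0 .122 0;0 0 0 0 0 0 0;0 0 0 0 0 0 0'
```

```text
time: 28.92
tool_pos: [605.7, -167.5, 138.5]
tcp_rot: [3.14, 0.001, 1.627]
contact_force: [0.7, 0.2, -0.8]
grip_width: 70.2
finger_force: 0.0
time: 29.58
tool_pos: [606.1, -167.9, 210.0]
tcp_rot: [3.138, 0.003, 1.876]
contact_force: [-0.2, -0.2, -2.1]
grip_width: 53.8
finger_force: 30.0
time: 30.25
tool_pos: [662.9, -149.4, 206.6]
tcp_rot: [3.141, -0.001, 2.853]
contact_force: [-0.1, -0.0, -1.4]
grip_width: 54.0
finger_force: 30.0
time: 30.58
tool_pos: [663.0, -149.5, 206.9]
tcp_rot: [3.141, -0.001, 3.087]
contact_force: [-0.2, -0.3, -0.8]
grip_width: 53.7
finger_force: 30.0
```

```bash
python3 -m creep '0 0 -.03 0 0 0 0;0 0 -.025 0 0 0 0;0 0 -.009 0 0 0 0;0 0 -.004 0 0 0 0;0 0 -.002 0 0 0 0;0 0 0 0 0 0 0;0 0 0 0 0 0 76;0 0 0 0 0 0 76'
python3 -m creep '0 0 0 0 0 0 76;0 0 0 0 0 0 76;0 0 .03 0 0 0 76;0 0 .03 0 0 0 100;-.0183 -.019 0 0 0 -.122 100;-.0183 -.019 0 0 0 -.122 100;-.0184 -.019 0 0 0 -.122 100;0 0 0 0 0 -.122 100'
python3 -m creep '0 0 0 0 0 -.122 100;0 0 0 0 0 -.122 100;0 0 0 0 0 -.122 100;0 0 0 0 0 -.122 100;0 0 0 0 0 -.122 100;0 0 0 0 0 -.122 100;0 0 0 0 0 -.122 100;0 0 0 0 0 -.122 100'
python3 -m creep '0 0 0 0 0 0 100;0 0 0 0 0 0 100'
```

```text
time: 31.25
tool_pos: [663.6, -149.7, 138.2]
tcp_rot: [-3.141, 0.002, 3.09]
contact_force: [0.1, 0.8, 0.2]
grip_width: 62.8
finger_force: 0.0
time: 31.92
tool_pos: [605.5, -209.8, 197.8]
tcp_rot: [-3.14, -0.0, 2.593]
contact_force: [0.5, 0.0, 0.2]
grip_width: 91.1
finger_force: 0.0
time: 32.58
tool_pos: [608.2, -206.5, 197.4]
tcp_rot: [3.141, 0.0, 1.62]
contact_force: [-0.5, 0.1, -0.1]
grip_width: 91.9
finger_force: 0.0
time: 32.75
tool_pos: [608.2, -206.5, 197.4]
tcp_rot: [3.141, 0.0, 1.63]
contact_force: [-1.0, -0.6, -0.4]
grip_width: 91.7
finger_force: 0.0
```

```bash
python3 -m creep '0 0 -.03 0 0 0 100;0 0 -.02 0 0 0 100;0 0 -.01 0 0 0 100;0 0 0 0 0 0 100;0 0 0 0 0 0 0;0 0 0 0 0 0 0;0 0 0 0 0 0 0;0 0 0 0 0 0 0'
python3 -m creep '0 0 0 0 0 0 0;0 0 0 0 0 0 0;0 0 0 0 0 0 0;0 0 0 0 0 0 0;0 0 .02 0 0 0 0;0 0 .03 0 0 0 0;-.0285 .0115 0 0 0 -.1 0;-.0285 .0115 0 0 0 0 0'
python3 -m creep '0 0 0 0 0 0 0;0 0 0 0 0 0 0;0 0 -.03 0 0 0 0;0 0 -.013 0 0 0 0;0 0 -.005 0 0 0 0;0 0 -.002 0 0 0 0;0 0 0 0 0 0 0;0 0 0 0 0 0 76'
python3 -m creep '0 0 0 0 0 0 76;0 0 0 0 0 0 76;0 0 0 0 0 0 76;0 0 .03 0 0 0 76;0 0 .04 0 0 0 76;0 0 .04 0 0 0 76;-.02 .035 .02 0 0 0 76;-.02 .035 0.02 0 0 0 76'
python3 -m creep '-.02 .035 0 0 0 0 76;-.02 .035 0 0 0 0 76;-.02 .035 0 0 0 0 76;0 0 0 0 0 0 76;0 0 0 0 0 0 76;0 0 0 0 0 0 76'
python3 - <<'E'
from h import *
import pickle
o=readout.get_obs();print(o['tool_pos'],o['tcp_rot'],o['joint_positions']);c=info('wrist');im=viewer.capture('wrist')
pickle.dump((c,im),open('w7.pkl','wb'))
a=cv2.resize(im,(560,420)); 
t=cv2.resize(viewer.capture('top')[105:255,125:365],None,fx=3.33,fy=3.33,interpolation=cv2.INTER_CUBIC)
cv2.imwrite('pics/w7.png',a[:,:,::-1]);cv2.imwrite('pics/t7.png',t[:,:,::-1])
E
```

```text
time: 33.42
tool_pos: [608.6, -206.7, 138.6]
tcp_rot: [3.14, 0.001, 1.627]
contact_force: [0.6, 0.1, -0.4]
grip_width: 70.2
finger_force: 0.0
time: 34.08
tool_pos: [551.9, -184.0, 188.7]
tcp_rot: [3.137, 0.002, 1.522]
contact_force: [-0.9, -0.3, -2.1]
grip_width: 53.5
finger_force: 30.0
time: 34.75
tool_pos: [552.1, -183.9, 137.8]
tcp_rot: [3.14, 0.001, 1.527]
contact_force: [-0.4, 0.7, 0.6]
grip_width: 57.3
finger_force: 0.0
time: 35.42
tool_pos: [514.5, -119.3, 286.3]
tcp_rot: [3.138, 0.001, 1.524]
contact_force: [0.3, 1.1, -0.3]
grip_width: 69.9
finger_force: 0.0
time: 35.92
tool_pos: [454.6, -13.8, 284.7]
tcp_rot: [3.14, 0.001, 1.527]
contact_force: [-0.2, 0.4, 0.5]
grip_width: 69.5
finger_force: 0.0
[454.60085461 -13.83298032 284.72843699] [3.14000260e+00 6.00235797e-04 1.52734404e+00] [-1.99006164e-01  2.19688587e-01  1.71814996e+00 -3.71620503e-04
  1.20209029e+00 -1.55420704e-01]
```

View pics/w7.png

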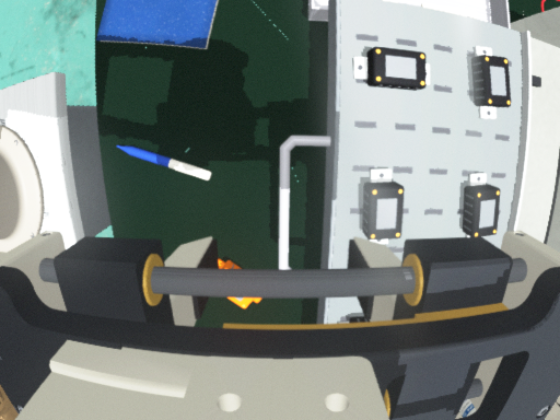

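View pics/t7.png

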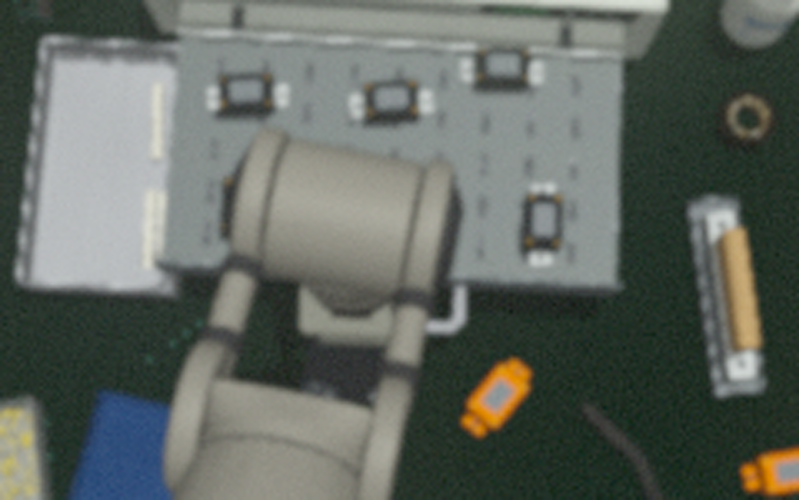

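```bash
python3 - <<'E'
from h import *
c=info('top')
for n,u,v in [('E',246,93),('F',391,100),('C',502,68),('B',543,221)]:
    p=w(c,u/3.33+125,v/3.33+105,88); print(n,p[:2].round(),sh(p).round())
E
```

```text
E [676.  98.] [ 61. 147.]
F [669. -42.] [61.  7.]
C [ 701. -150.] [  98. -100.]
B [ 549. -186.] [ -52. -143.]
```

```bash
python3 -m creep '.0256 -.0295 0 0 0 0 76;.0256 -.0295 0 0 0 0 76;.0256 -.0295 0 0 0 0 76;.0256 -.0295 0 0 0 0 76;.0256 -.0295 0 0 0 0 76;.0256 -.0295 0 0 0 0 76;.0256 -.0295 0 0 0 0 76;.0256 -.0295 0 0 0 0 76'
python3 -m creep '0 0 0 0 0 0 76;0 0 0 0 0 0 76;0 0 0 0 0 0 76'
python3 - <<'E'
from h import *
import pickle
o=readout.get_obs();print(o['tool_pos'],o['tcp_rot']);c=info('wrist');im=viewer.capture('wrist')
s=viewer.capture('scene')
# project C into wrist (fisheye)
q=c['rotation'].T@(np.array([701,-150,75])-c['origin']); th=np.arctan2(np.hypot(q[0],q[1]),-q[2]); k=th/np.hypot(q[0],q[1])
u,v=c['cx']+c['fx']*k*q[0],c['cy']-c['fy']*k*q[1]; print(u,v)
pickle.dump((c,im),open('w8.pkl','wb'))
x0=int(np.clip(u-100,0,312)); y0=int(np.clip(v-75,0,234)); print(x0,y0)
a=cv2.resize(im[y0:y0+150,x0:x0+200],(800,600),interpolation=cv2.INTER_CUBIC)
ui,vi=map(int,px(info('scene'),[701,-150,75])); print(ui,vi)
b=cv2.resize(s[max(vi-18,0):vi+18,ui-24:ui+24],(240,180),interpolation=cv2.INTER_CUBIC)
a[420:600,560:800]=b
cv2.imwrite('pics/w8.png',a[:,:,::-1])
E
```

```text
time: 36.68
tool_pos: [659.7, -253.0, 283.3]
tcp_rot: [-3.141, -0.0, 1.524]
contact_force: [1.0, -0.0, 0.2]
grip_width: 70.2
finger_force: 0.0
time: 36.93
tool_pos: [658.4, -250.4, 282.9]
tcp_rot: [-3.14, -0.001, 1.525]
contact_force: [0.2, 0.5, 0.4]
grip_width: 69.4
finger_force: 0.0
[ 658.4036602  -250.40892711  282.88945122] [-3.13969037e+00 -1.14521028e-03  1.52519777e+00]
296.6951240741355 79.30082365880094
196 4
307 189
```

View pics/w8.png

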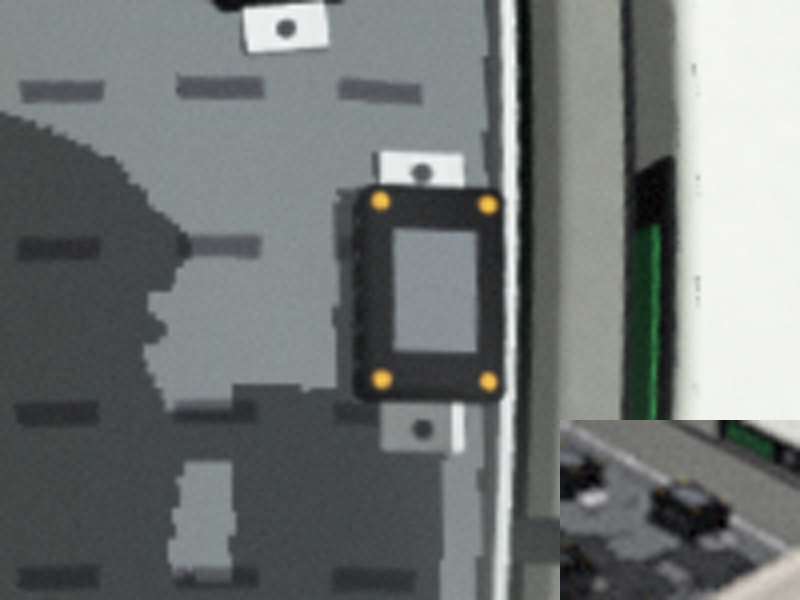

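```bash
python3 - <<'E'
from h import *
import pickle
c,_=pickle.load(open('w8.pkl','rb'))
P=[w(c,u/4+196,v/4+4,88,True) for u,v in [(380,200),(487,205),(489,381),(382,379)]]
print(np.mean(P,0).round(1),sh(np.mean(P,0)).round(1),[round(np.linalg.norm(P[i]-P[i-1]),1) for i in range(4)])
for u in(495,512): p=w(c,u/4+196,300/4+4,74,True); print(sh(p).round(1))
E
```

```text
[ 707.3 -148.7   88. ] [104.1 -97.8] [np.float64(44.1), np.float64(26.0), np.float64(43.7), np.float64(26.1)]
[121.6 -98. ]
[126.  -97.7]
```

```bash
python3 -m creep '-.0287 .0238 0 0 0 .1206 0;-.0287 .0238 0 0 0 .1206 0;-.0287 .0238 0 0 0 .1206 0;-.0287 .0238 0 0 0 .1206 0;-.0287 .0238 0 0 0 .1206 0;-.0287 .0238 0 0 0 .1206 0;-.0287 .0238 0 0 0 .1206 0;-.0287 .0238 0 0 0 .1206 0'
python3 -m creep '-.0287 .0238 0 0 0 .1206 0;0 0 0 0 0 .1206 0;0 0 0 0 0 .1206 0;0 0 0 0 0 .1206 0;0 0 0 0 0 .1206 0;0 0 0 0 0 0 0;0 0 0 0 0 0 0;0 0 0 0 0 0 0'
python3 - <<'E'
from h import *
import pickle
c,_=pickle.load(open('w8.pkl','rb'))
for u in(520,560,625,680): print(u,[w(c,u/4+196,300/4+4,z,True)[:2].round() for z in (62,107,144)])
E
```

```text
time: 37.7
tool_pos: [426.7, -57.4, 285.1]
tcp_rot: [3.141, 0.002, 2.498]
contact_force: [-0.1, 1.0, 0.2]
grip_width: 21.1
finger_force: 0.0
time: 38.37
tool_pos: [400.1, -35.1, 284.7]
tcp_rot: [-3.141, 0.001, 3.091]
contact_force: [0.1, 0.1, 0.5]
grip_width: 0.4
finger_force: 0.0
520 [array([ 734., -148.]), array([ 724., -153.]), array([ 715., -157.])]
560 [array([ 745., -148.]), array([ 733., -153.]), array([ 723., -157.])]
625 [array([ 763., -148.]), array([ 749., -153.]), array([ 737., -156.])]
680 [array([ 779., -147.]), array([ 762., -152.]), array([ 749., -156.])]
```

```bash
python3 -m creep '0 0 -.04 0 0 0 0;0 0 -.04 0 0 0 0;0 0 -.04 0 0 0 0;0 0 -.034 0 0 0 0;0 0 -.02 0 0 0 0;0 0 0 0 0 0 0;.01 0 0 0 0 0 0;.01 0 0 0 0 0 0'
python3 -m creep '.004 0 0 0 0 0 0;.004 0 0 0 0 0 0;.004 0 0 0 0 0 0;.004 0 0 0 0 0 0;.005 0 0 0 0 0 0;.006 0 0 0 0 0 0;.007 0 0 0 0 0 0;.008 0 0 0 0 0 0'
```

```text
time: 39.03
tool_pos: [420.9, -35.5, 111.1]
tcp_rot: [3.141, 0.0, 3.092]
contact_force: [0.3, 0.1, 0.3]
grip_width: 0.4
finger_force: 0.0
time: 39.7
tool_pos: [461.4, -35.6, 110.0]
tcp_rot: [-3.142, -0.004, 3.094]
contact_force: [-5.2, -4.1, 1.7]
grip_width: 0.1
finger_force: 2.6
```

```bash
python3 -m creep '.009 -.0004 0 0 0 0 0;.009 -.0004 0 0 0 0 0;.009 -.0004 0 0 0 0 0;.009 -.0004 0 0 0 0 0;.009 -.0004 0 0 0 0 0;.009 -.0004 0 0 0 0 0;.009 -.0004 0 0 0 0 0;.009 -.0004 0 0 0 0 0'
python3 -m creep '.009 -.0004 0 0 0 0 0;.009 -.0004 0 0 0 0 0;.009 -.0004 0 0 0 0 0;.009 -.0004 0 0 0 0 0;.009 -.0004 0 0 0 0 0;.009 -.0004 0 0 0 0 0;.009 -.0004 0 0 0 0 0;.009 -.0004 0 0 0 0 0'
python3 -m creep '.009 -.0004 0 0 0 0 0;.009 -.0004 0 0 0 0 0;.009 -.0004 0 0 0 0 0;.008 -.0004 0 0 0 0 0;.008 -.0004 0 0 0 0 0;.007 -.0004 0 0 0 0 0;.006 -.0004 0 0 0 0 0;.005 -.0004 0 0 0 0 0'
```

```text
time: 40.37
tool_pos: [533.6, -39.1, 109.9]
tcp_rot: [-3.141, -0.004, 3.094]
contact_force: [-5.7, -3.8, 1.4]
grip_width: 0.7
finger_force: 2.6
time: 41.03
tool_pos: [605.6, -42.5, 109.7]
tcp_rot: [-3.141, -0.004, 3.094]
contact_force: [-5.0, -3.5, 1.7]
grip_width: 0.4
finger_force: 2.6
time: 41.7
tool_pos: [666.8, -45.7, 109.6]
tcp_rot: [-3.141, -0.004, 3.094]
contact_force: [-4.7, -2.1, 1.9]
grip_width: 0.5
finger_force: 2.4
```

```bash
python3 -m creep '.004 0 0 0 0 0 0;.004 0 0 0 0 0 0;.004 0 0 0 0 0 0;.004 0 0 0 0 0 0;.004 0 0 0 0 0 0;.003 0 0 0 0 0 0;.002 0 0 0 0 0 0;.002 0 0 0 0 0 0'
python3 -m creep '.001 0 0 0 0 0 0;.001 0 0 0 0 0 0;.001 0 0 0 0 0 0;.001 0 0 0 0 0 0;.001 0 0 0 0 0 0;.001 0 0 0 0 0 0'
```

```text
time: 42.37
tool_pos: [693.7, -45.7, 109.5]
tcp_rot: [-3.141, -0.004, 3.094]
contact_force: [-6.3, -3.4, 0.6]
grip_width: 0.3
finger_force: 3.9
time: 42.87
tool_pos: [694.5, -45.8, 109.5]
tcp_rot: [-3.141, -0.018, 3.094]
contact_force: [-30.7, -4.1, 16.3]
grip_width: 0.6
finger_force: 15.4
```

```bash
python3 -m creep '-.006 0 0 0 0 0 0;-.02 0 0 0 0 0 0;-.04 0 0 0 0 0 0;-.04 0 0 0 0 0 0;-.02 0 .03 0 0 0 0;-.02 0 .03 0 0 0 0;-.02 -.03 .03 0 0 0 0;-.02 -.035 0 0 0 0 0'
python3 -m creep '-.02 -.036 0 0 0 0 0;-.02 -.036 0 0 0 0 0;-.02 -.036 0 0 0 0 0;0 -.041 0 0 0 0 0;0 -.041 0 0 0 0 0;0 0 0 0 0 0 0;0 0 0 0 0 0 0'
python3 - <<'E'
from h import *
c=info('top'); a=cv2.cvtColor(cv2.imread('pics/top0raw.png'),cv2.COLOR_BGR2GRAY).astype(int)
b=cv2.cvtColor(snap('top','t9'),cv2.COLOR_RGB2GRAY).astype(int)
xs=np.arange(425,465,2)
def prof(im,x0,y0,xr):
    out=[]
    for x in xr:
        v=[]
        for y in np.arange(-40,41,4):
            p=px(c,[x,y0+y-.048*(-0)+0,66]); v.append(im[int(round(p[1])),int(round(p[0]))])
        out.append(int(np.mean(v)))
    return out
# sample along shelf y axis
def prof(im,s):
    out=[]
    for d in range(-200,-104,3):
        v=[]
        for y in range(-45,46,5):
            q=wo(d+s,y); p=px(c,[q[0],q[1],66]); v.append(im[int(round(p[1])),int(round(p[0]))])
        out.append(int(np.mean(v)))
    return out
print(list(range(-200,-104,3)));print(prof(a,0));print(prof(b,265))
E
```

```text
time: 43.53
tool_pos: [518.6, -106.0, 202.3]
tcp_rot: [-3.139, 0.01, 3.098]
contact_force: [1.4, -0.8, 0.5]
grip_width: 0.3
finger_force: 0.0
time: 44.12
tool_pos: [456.6, -298.7, 196.8]
tcp_rot: [-3.142, 0.001, 3.091]
contact_force: [-0.0, 1.1, 0.1]
grip_width: 0.4
finger_force: 0.0
[-200, -197, -194, -191, -188, -185, -182, -179, -176, -173, -170, -167, -164, -161, -158, -155, -152, -149, -146, -143, -140, -137, -134, -131, -128, -125, -122, -119, -116, -113, -110, -107]
[41, 42, 42, 41, 41, 37, 33, 35, 35, 40, 55, 96, 142, 168, 165, 135, 87, 51, 45, 40, 38, 38, 38, 36, 39, 43, 52, 64, 84, 111, 128, 140]
[43, 43, 42, 45, 49, 51, 50, 49, 54, 71, 106, 145, 166, 160, 128, 84, 57, 50, 52, 60, 78, 98, 107, 101, 92, 84, 80, 80, 83, 86, 91, 93]
```

```bash
python3 -c "
from plant import order; print(order.close_job())"
```

```text
the job is handed in; nothing more can be done
None
```

The job is handed in: the strips are swept into the pan, the wiper is back in its rest, all six modules are spread flat, and the shelf is home against its stop. No verdict came back. One strip was hidden under the shelf edge, so I never saw all four in the pan. After I placed one module it was found about 40 mm further back, against the back lip; it looked flat, so I left it, and I could not see the modules again once the shelf was in.

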